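Bayonet coil into its sprung socket

TASK

Take the tall copper-wound plug-in coil (bar grip on top, two side lugs on its plug) out of the wooden rack and fit it in the round bayonet socket: nose into the hole, turn it until the lugs drop into the two rim notches, press it down against the spring, twist clockwise (seen from above) to the stop and let it spring up so that the lugs lock. Let go and leave it standing locked; leave the short lugless plug in its well and do not disturb the glass tube in its cradle.

Things in the scene. Friction and masses are not known exactly. Their poses are not given: they have to be found in the camera images.
- coil: Plug-in coil, loose, 146 mm tall, about 0.4 kg, starts upright in one of the rack's two wells. Origin: centre of the plug's underside, z up. Plug 40 mm diameter z 0-48 mm, nose tapered to 33 mm in the lowest 5 mm; flange 68 mm diameter z 48-54; copper winding 58 mm diameter z 54-100; cheek 68 mm diameter z 100-106; bar grip on top z 106-146. A half turn gives the same part.
- coil_lugs (a point): On the coil's axis, 28 mm above its origin, axes as the coil: mid-height of two brass lugs that stick out of the plug along +x and -x to 31 mm from the axis, 10 mm wide, z 24-32 mm of the coil.
- coil_grip (a point): Middle of the coil's flat bar grip, on the axis 128 mm above the coil's origin, axes as the coil. The bar is 54 mm long along x (in line with the lugs), 12 mm thick along y: pinch it across y.
- rack: Fixed wooden block 100 x 210 x 34 mm (x, y, z), origin at the centre of its underside. Two round wells, 47 mm in diameter, 20 mm deep, at y = -52 and +52 mm; one holds the coil, the other the short plug.
- spare: Short plain black plug, 72 mm tall, no lugs, round knob on top, in the other well of the rack. Stays where it is. Origin at the centre of its underside.
- socket: Fixed bayonet socket: square black foot 130 x 130 x 5 mm, round black housing 108 mm in diameter, steel rim plate on top, total height 60 mm. Origin at the centre of its underside, z up. Its yaw is not that of the rim plate's notches (see socket_mouth).
- socket_mouth (a point): Centre of the 43 mm hole in the top face of the 8 mm thick rim plate. Two opposite notches 15 mm wide let the lugs through. Their line is NOT reported: anywhere within 0.45 rad either side of the socket's x axis, fixed in a run; see it from above or feel for it: lugs rest on the rim with the coil's origin 24 mm below this point; turned over the notches, they drop.
- socket_channel (a point): On the axis, 43 mm below the mouth: bring the coil's origin here (40 to 46 mm will do) and the lugs are under the plate, free to twist clockwise only, 60 degrees from mid-notch to mid-pocket, a hard stop up to 5 degrees on. A spring plunger meets the nose when the origin is 26 mm below the mouth: 5 N up, plus 0.5 N per mm, less the coil's weight.
- socket_seat (a point): On the axis, 36 mm below the mouth: the coil's origin when locked. At the end of the twist, pockets 4 mm deep, 14 mm wide in the plate's underside take the lugs as the spring lifts them; then it cannot turn or be drawn out. Not locked, it floats about 26 mm below the mouth (lugs in the notches) or jams at 40 mm (lugs under the plate, short of the pockets).
- tube: Frosted glass tube, 236 mm long, 31 mm thick, lying along y in a wooden cradle at the back; origin at its middle. Not to be disturbed.
Mind the look-alikes: they are no part of the job. Leave any blue or green look-alike of the coil alone.

How it is judged:
On the way, in this order (a step that is already met when the one before it is completed fails the run):
1. the coil is lifted out of the rack, its underside more than 60 mm above the table (height (world z) of coil above 0.06 m), for 0.1 s.
2. the coil is pressed down in the socket against the spring, lugs below the rim plate (z of coil in the frame of socket_mouth below -0.0388 m and horizontal distance between coil and socket_mouth below 0.006 m), for 0.1 s.
At the end, for the whole second after the job is handed in: The coil stands locked in the socket, released and at rest: its origin 33.5 to 38 mm below the top of the rim plate (lugs sprung up into the pockets), within 5 mm of the socket's axis, upright within 0.08 rad; the short plug and the glass tube are within 20 mm of where they were (z of coil in the frame of socket_mouth between -0.038 and -0.0335 m and horizontal distance between coil and socket_mouth below 0.005 m and angle between coil's own z axis and vertical below 0.08 rad and linear speed of coil below 0.01 m/s and distance of each of spare, tube from where it was at the start of the episode below 0.02 m); the robot touches nothing.
It fails at once if the glass tube is moved by more than 20 mm (distance of tube from where it was at the start of the episode above 0.02 m).
It fails at once if the short plug is moved by more than 20 mm (distance of spare from where it was at the start of the episode above 0.02 m).
It also fails if it takes over 61 s, if anything falls off the work surface, if the arm or the gripper's body presses on something with over 40 N, if the wrist force passes 120 N, or if a joint passes its speed limit or range.

ROBOT

A 6-joint arm with a two-finger parallel gripper is mounted at the origin on the work surface. World frame = base frame: x ahead of the robot, y to its left, z up, the work surface at z = 0. Lengths are in m, angles in rad, forces in N, time in s.
With the tool pointing down it reaches from about 0.3 to 0.875 m from the base axis. Payload 6.4 kg.
Tool frame: the origin (TCP) lies midway between the tips of the shut fingers; the grasp point (between the pads) lies 19 mm behind it; z points along the fingers, y is the line along which they close (so a half turn about z gives the same grasp; the last joint's range is limited). The gripper opens to 85 mm and grips with 20 to 120 N. Pads are 22 mm wide; open, the fingers measure 114 mm over their backs; the gripper's body (76 mm by 85 mm) begins 54 mm behind the grasp point. The pads swing forward as they close: fully open they stand 13 mm farther back than shut.
Start: joints at [0.956, 0.181, 1.607, -0, 1.354, -0.206], TCP at [0.229, 0.528, 0.231] pointing down, gripper open.
Joint ranges: [-2.99, 2.99], [-0.89, 2.07], [0.3, 2.58], [-1.14, 4.28], [0, 2.63], [-3.12, 3.12]. Speed limits (rad/s): [2.57, 2.57, 3.01, 3.14, 3.14, 3.14].

INTERFACE

Orientations are given as a unit quaternion [w, x, y, z].
In Python, from bench import status, camera, ctrl gives the robot as it stands. The module is installed in compiled form; this text tells all that it offers.
- The arm moves only by the shell command python3 -m handwheel 'ROWS'. ROWS is JSON, a list that holds one entry, the list of rows, each a list of 7 numbers: the opening, from -1 (shut) to 1 (fully open), then the shift along the tool's x, y, z in cm, then the turn, a rotation vector about the tool's x, y, z in degrees. A call has 1 to 10 rows; each row is the pose to reach, as a shift and turn from the pose commanded when the call began, along the tool's axes at that moment; what a row does not reach only later rows make up. A row lasts 1/8 s, in which the tool goes at most 62.5 mm and 10.7 degrees, less where a joint would pass 70% of its speed; a pose out of reach is approached as far as the arm can. A call with a gripper value outside its range is refused whole. The fingers move at their own pace and stop on an object; the grip force is fixed at half the most. Time passes only in rows, so rows that repeat a pose let the fingers close. It gives the time, the measured TCP pose, the force, the opening and the grip force at its end, in the units of the state.
- status.get_obs(): the state, without advancing time (a new reading comes with each control period).
- camera(name): name is "scene" or "top"; returns a dict with "frame" (420x560x3 uint8, blue, green, red), "depth" (420x560 float32, m along the optical axis (not along the pixel's ray), 0 where there is no reading), "fx", "fy", "cx", "cy" (pixels), "extrinsics" (4x4, takes a point from camera to world coordinates). Camera axes: x right, y down, z forward; pixel columns grow to the right and rows downward; lengths in m; the calibration is good to about 2 mm. A picture is of the moment at which its call begins.
- ctrl.hand_in(): hands the job in; it is judged then, once.
The state is a dict: "time_s": time; "q": joint angles; "dq": joint speeds; "joint_efforts": joint torques, N m; "eef_pos": TCP position; "eef_rot": TCP orientation; "wrist_force": force on the tool from outside, world axes, zero at the start; "torque": the same for the moment, N m; "opening": opening from 0.0 (shut) to 1.0 (fully open); "grasp_force": force on a finger pad.
Only numpy, scipy, OpenCV 4.12 (cv2) and the standard library are available. Lean on these libraries where they do the work, as an engineer would, in place of code of your own. Each camera call takes 0.05 s, during which the arm holds its last target. There are 200 camera calls.

## Working session

There is one attempt and no reset: what is moved stays moved. The work goes in short steps, Python scripts to look and compute and a shell command to move; the robot and the scene stay as the last step left them, time stands still between calls to the robot, and variables do not carry over. Pictures are saved under pics/ and viewed, at most 10 in all, crops included, and the job is handed in when it is done.

```bash
mkdir -p pics
cat > h.py <<'E'
import numpy as np,cv2
from bench import status,camera,ctrl
from scipy.spatial.transform import Rotation as R
def cloud(c):
    d=c["depth"];v,u=np.mgrid[:d.shape[0],:d.shape[1]]
    P=np.stack([(u-c["cx"])/c["fx"]*d,(v-c["cy"])/c["fy"]*d,d],-1)
    E=np.array(c["extrinsics"]);W=P@E[:3,:3].T+E[:3,3];W[d<=0]=np.nan
    return W
def tool():
    o=status.get_obs();w,x,y,z=o["eef_rot"];return np.array(o["eef_pos"]),R.from_quat([x,y,z,w])
E
python3 - <<'E'
from h import *
for n in("top","scene"):
    c=camera(n);cv2.imwrite(f"pics/{n}0.png",c["frame"]);np.save(n+"0.npy",cloud(c))
    print(n,c["fx"],np.round(c["extrinsics"],3).tolist())
o=status.get_obs();print(o)
E
```

```text
top 394.10129864310426 [[-0.129, -0.968, 0.214, 0.413], [-0.992, 0.125, -0.034, 0.025], [0.007, -0.216, -0.976, 0.995], [0.0, 0.0, 0.0, 1.0]]
scene 468.0764903069002 [[-0.134, 0.757, -0.639, 1.169], [0.991, 0.104, -0.085, 0.098], [0.002, -0.645, -0.764, 0.747], [0.0, 0.0, 0.0, 1.0]]
{'time_s': 0.1, 'q': array([ 9.55714237e-01,  1.81469200e-01,  1.60789485e+00, -1.01416798e-05,
        1.35379275e+00, -2.06307691e-01]), 'dq': array([-0.00031731, -0.00064222, -0.00238988,  0.00087734,  0.00043612,
       -0.00013298]), 'joint_efforts': array([ 7.38344388e-04, -4.45875978e+01, -3.52242351e+01, -1.95103066e-04,
        4.16980824e-03, -4.04199426e-06]), 'eef_pos': array([0.22825701, 0.52722152, 0.23047922]), 'eef_rot': array([-3.07701243e-04,  2.02966018e-01,  9.79185470e-01, -7.19016835e-04]), 'wrist_force': array([-0.48251085,  0.01610043, -0.74865493]), 'torque': array([-0.04160159,  0.05468679,  0.05433529]), 'grasp_force': 0.0, 'opening': 1.0015810455977867}
```

View pics/top0.png

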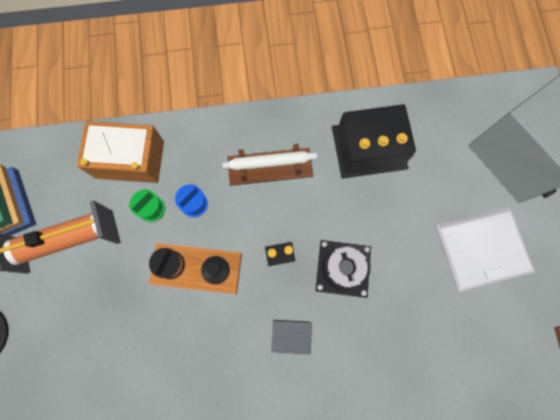

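View pics/scene0.png

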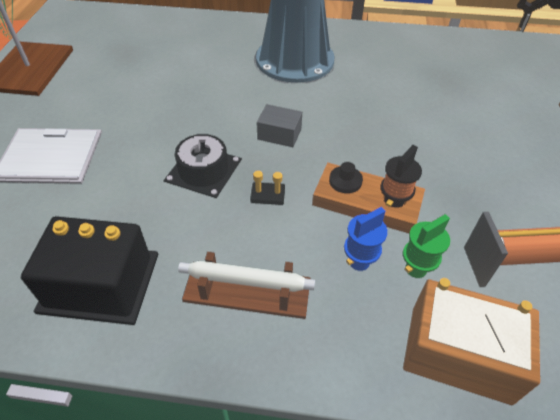

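The top view shows the coil at (167,264) and the spare at (216,270) in the rack, with the socket at (345,267) and its notches visible. The tube is at (270,160). The blue and green look-alikes stand behind the rack.

Run:
```python
from h import *
T=cv2.imread("pics/top0.png");S=cv2.imread("pics/scene0.png")
a=cv2.resize(T[235:300,310:380],None,fx=5.6,fy=5.6,interpolation=2)[:364]
b=cv2.resize(T[232:297,140:210],None,fx=5.6,fy=5.6,interpolation=2)[:364]
cv2.imwrite("pics/crop1.png",np.hstack([a,b]))
for n in("top","scene"):
    W=np.load(n+"0.npy");z=W[...,2]
    # coil grip top in rack region
    for lab,(x0,x1,y0,y1),lo,hi in(("grip",(.3,.52,.2,.5),.145,.2),("rimplate",(.2,.6,-.2,.05),.05,.064),("cheek",(.3,.52,.2,.5),.112,.126)):
        if lab=="grip": pass
        m=(W[...,0]>x0)&(W[...,0]<x1)&(W[...,1]>y0)&(W[...,1]<y1)&(z>lo)&(z<hi)
        P=W[m]
        if len(P)<5: print(n,lab,len(P));continue
        r=cv2.minAreaRect((P[:,:2]*1000).astype(np.float32))
        print(n,lab,len(P),np.round(np.nanmedian(P,0),4),np.round(r[0],1),np.round(r[1],1),round(r[2],1),"z max",P[:,2].max().round(4))
for p in[(264,167),(270,216),(267,345)]: print(np.load("top0.npy")[p].round(3))
```

```text
top grip 96 [0.5089 0.2614 0.1599] [510.4 262.5] [12.7 28.6] 60.9 z max 0.1637
top rimplate 2547 [ 0.4128 -0.0521  0.0583] [401.3 -80.5] [228.1 248.8] 83.4 z max 0.0639
top cheek 259 [0.5041 0.2474 0.1206] [503.5 255.8] [32.1 65.9] 0.1 z max 0.1258
scene grip 83 [0.5101 0.2657 0.1603] [509.6 263.8] [12.3 27.4] 58.6 z max 0.163
scene rimplate 2213 [ 0.4383 -0.1184  0.0587] [401.6 -79.8] [233.8 250.5] 84.9 z max 0.064
scene cheek 192 [0.5096 0.2452 0.1209] [505.1 256.7] [29.6 66.6] 0.2 z max 0.1251
[0.517 0.249 0.12 ]
[0.493 0.148 0.087]
[ 0.465 -0.155  0.035]
```

View pics/crop1.png

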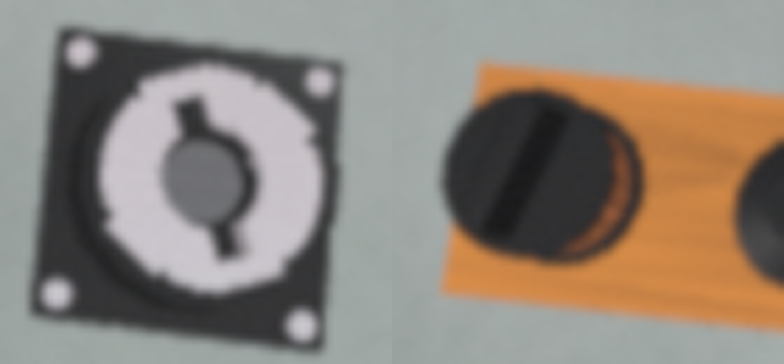

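The crop shows the socket's notches at about (190,110) and (232,243), and the coil's bar running from lower left to upper right. I'll measure both properly.

Run:
```python
from h import *
for n in("top","scene"):
    W=np.load(n+"0.npy");z=W[...,2]
    def box(cx,cy,r,lo,hi):
        return W[(np.hypot(W[...,0]-cx,W[...,1]-cy)<r)&(z>lo)&(z<hi)]
    P=box(.51,.255,.055,.145,.2);r=cv2.minAreaRect((P[:,:2]*1000).astype(np.float32))
    u=np.linalg.svd(P[:,:2]-P[:,:2].mean(0))[2][0]
    print(n,"grip",len(P),np.round(r,1) if 0 else r,"med z",np.median(P[:,2]),"mean",P.mean(0).round(4),"ang",np.degrees(np.arctan2(u[1],u[0])))
    for nm,cx,cy,lo,hi in(("cheek",.51,.255,.114,.127),("rim",.465,-.155,.055,.066),("spare",.493,.148,.06,.2)):
        P=box(cx,cy,.062,lo,hi)
        (c,rad)=cv2.minEnclosingCircle((P[:,:2]*1000).astype(np.float32));print(n,nm,len(P),np.round(c,1),round(rad,1),"z",np.median(P[:,2]).round(4))
    # low points within the rim: notches
    cen=np.array(c)
    P=box(.465,-.155,.06,.055,.066);c,_=cv2.minEnclosingCircle((P[:,:2]*1000).astype(np.float32));c=np.array(c)/1000
# notch direction from dark pixels, rays to z=.06 (top)
c=camera("top");E=np.array(c["extrinsics"])
def ray(u,v,zz):
    d=E[:3,:3]@np.array([(u-c["cx"])/c["fx"],(v-c["cy"])/c["fy"],1]);return E[:3,3]+d*(zz-E[2,3])/d[2]
z0=.0595
g=cv2.cvtColor(c["frame"],6)
a=[]
pts=[]
for v in range(235,300):
    for u in range(310,380):
        p=ray(u,v,z0); pts.append((p[0],p[1],g[v,u]))
pts=np.array(pts)
# rim circle: bright pixels
W=np.load("top0.npy");P=W[(np.hypot(W[...,0]-.465,W[...,1]+.155)<.062)&(W[...,2]>.055)]
cc=np.array(cv2.minEnclosingCircle((P[:,:2]*1000).astype(np.float32))[0])/1000
br=pts[(pts[:,2]>150)&(np.hypot(pts[:,0]-cc[0],pts[:,1]-cc[1])<.05)]
cb,rb=cv2.minEnclosingCircle((br[:,:2]*1000).astype(np.float32));print("rim bright",cb,rb)
for C in(cc,np.array(cb)/1000):
    d=pts[:,:2]-C;r=np.hypot(*d.T);m=(r>.025)&(r<.031)&(pts[:,2]<120)
    th=np.arctan2(d[m,1],d[m,0]);print(C,m.sum(),"notch",np.degrees(np.angle(np.exp(2j*th).mean())/2),np.degrees(th).round(0))
for u,v in((190,110),(232,243)): print(ray(310+(u-2.3)/5.6,235+(v-2.3)/5.6,z0))
for s in((82,52),(320,82),(57,294),(302,326)): print("screw",ray(310+s[0]/5.6,235+s[1]/5.6,.005).round(4))
```

```text
top grip 196 ((520.751953125, 256.1475524902344), (12.971402168273926, 53.133243560791016), 58.58949279785156) med z 0.15943546530016095 mean [0.5205 0.2547 0.1581] ang 148.60762868579278
top cheek 497 [520.6 256.5] 34.2 z 0.1205
top rim 1367 [ 463.4 -155.5] 54.7 z 0.0608
top spare 316 [499.7 156.6] 32.9 z 0.0642
scene grip 223 ((521.8025512695312, 256.66766357421875), (12.42742919921875, 55.83232116699219), 59.32121658325195) med z 0.15958192278075645 mean [0.5261 0.2556 0.1574] ang -32.61842942383017
scene cheek 594 [521.5 257.4] 35.2 z 0.1208
scene rim 1256 [ 463.3 -154.8] 56.8 z 0.0606
scene spare 407 [498.3 155. ] 29.4 z 0.0724
rim bright (464.92742919921875, -156.18936157226562) 47.3254508972168
[ 0.46339893 -0.15552773] 24 notch 5.618045767686491 [   4.   -1.   -5.   14.   10.    5.    0.   -5.   16.   11.    6.    1.
   -4.   18. -168.  176. -179. -174. -170. -165.  180. -176. -171. -167.]
[ 0.46492743 -0.15618936] 23 notch 5.18825992980927 [  14.   10.    5.    1.   -4.   16.   11.    7.    2.   -4.   18.   13.
  175. -180. -175. -170.  174.  179. -176. -172. -167.  179. -177.]
[ 0.49354812 -0.15227126  0.0595    ]
[ 0.43630731 -0.16051778  0.0595    ]
screw [ 0.5292 -0.1194  0.005 ]
screw [ 0.502  -0.2236  0.005 ]
screw [ 0.4246 -0.0918  0.005 ]
screw [ 0.397  -0.1966  0.005 ]
```

```bash
cat >> h.py <<'E'
def togo(p,yaw_deg):
    """shift cm / turn deg, in tool axes, to bring TCP to p, pointing down, tool x at yaw"""
    x,r=tool();a=np.radians(yaw_deg)
    t=R.from_matrix(np.array([[np.cos(a),np.sin(a),0],[np.sin(a),-np.cos(a),0],[0,0,-1]]))
    print("at",x.round(4),"yaw",np.degrees(np.arctan2(*r.as_matrix()[1::-1,0])).round(2),
      "shift",(r.inv().apply(np.array(p)-x)*100).round(2),"turn",np.degrees((r.inv()*t).as_rotvec()).round(2))
E
python3 -c "
from h import *
togo([.521,.2564,.20],148.7);togo([.521,.2564,.128],148.7)"
```

```text
at [0.2283 0.5273 0.2306] yaw 156.58 shift [-37.63 -13.22   3.07] turn [-0.08 -0.01  7.88]
at [0.2283 0.5273 0.2306] yaw 156.58 shift [-37.63 -13.21  10.27] turn [-0.08 -0.01  7.88]
```

```bash
python3 -m handwheel '[[[1,-37.6,-13.2,0,0,0,7.9],[1,-37.6,-13.2,0,0,0,7.9],[1,-37.6,-13.2,0,0,0,7.9],[1,-37.6,-13.2,0,0,0,7.9],[1,-37.6,-13.2,0,0,0,7.9],[1,-37.6,-13.2,0,0,0,7.9],[1,-37.6,-13.2,0,0,0,7.9],[1,-37.6,-13.2,0,0,0,7.9],[1,-37.6,-13.2,4,0,0,7.9],[1,-37.6,-13.2,4,0,0,7.9]]]'; python3 -c "
from h import *
togo([.521,.2564,.127],148.7)"
```

```text
time_s: 1.4
eef_pos: [0.5174, 0.2578, 0.1881]
eef_rot: [-0.003, 0.269, 0.963, -0.002]
wrist_force: [-0.3, 0.3, 0.8]
opening: 0.995
grasp_force: 0.0
at [0.5174 0.2578 0.1881] yaw 148.77 shift [-0.41  0.1   6.11] turn [-0.29 -0.32  0.08]
```

```bash
python3 -m handwheel '[[[1,0,0,3,0,0,0],[1,0,0,6.3,0,0,0],[1,0,0,6.3,0,0,0],[1,0,0,6.3,0,0,0]]]'
python3 - <<'E'
from h import *
togo([.521,.2564,.127],148.7)
c=camera("scene");a=cv2.resize(c["frame"][100:260,300:480],None,fx=3.5,fy=3.5);cv2.imwrite("pics/pre.png",a)
E
```

```text
time_s: 1.9
eef_pos: [0.5218, 0.258, 0.1303]
eef_rot: [0.001, 0.269, 0.963, 0.001]
wrist_force: [0.4, 0.2, -0.4]
opening: 1.003
grasp_force: 0.0
at [0.5218 0.258  0.1303] yaw 148.74 shift [-0.02 -0.18  0.33] turn [0.1  0.08 0.04]
```

View pics/pre.png

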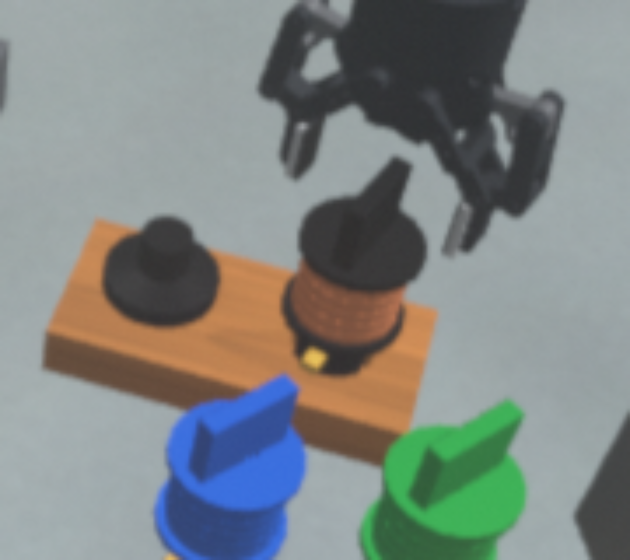

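The fingers straddle the bar evenly, so I'll lower another 3 mm and close.

```bash
python3 -m handwheel '[[[1,0,0,0.3,0,0,0],[-1,0,0,0.3,0,0,0],[-1,0,0,0.3,0,0,0],[-1,0,0,0.3,0,0,0],[-1,0,0,0.3,0,0,0],[-1,0,0,0.3,0,0,0],[-1,0,0,0.3,0,0,0],[-1,0,0,0.3,0,0,0],[-1,0,0,0.3,0,0,0]]]'; python3 -m handwheel '[[[-1,0,0,-3,0,0,0],[-1,0,0,-6,0,0,0],[-1,0,0,-10,0,0,0],[-1,0,0,-10,0,0,0],[-1,0,0,-10,0,0,0]]]'; python3 -c "
from h import *
togo([.464,-.1555,.222],148.7+37.7)"
```

```text
time_s: 3.08
eef_pos: [0.5212, 0.2571, 0.1254]
eef_rot: [0.0, 0.27, 0.963, 0.0]
wrist_force: [-0.4, 0.8, 1.7]
opening: 0.135
grasp_force: 59.0
time_s: 3.7
eef_pos: [0.5199, 0.2567, 0.2232]
eef_rot: [-0.001, 0.27, 0.963, -0.001]
wrist_force: [-0.8, -0.6, -4.8]
opening: 0.131
grasp_force: 59.2
at [0.5199 0.2567 0.2232] yaw 148.68 shift [-16.65 -38.12   0.17] turn [ -0.09  -0.17 -37.72]
```

```bash
python3 -m handwheel '[[[-1,0,0,-1,0,0,0],[-1,-16.7,-38.1,-1,0,0,-37.7],[-1,-16.7,-38.1,-1,0,0,-37.7],[-1,-16.7,-38.1,-1,0,0,-37.7],[-1,-16.7,-38.1,-1,0,0,-37.7],[-1,-16.7,-38.1,-1,0,0,-37.7],[-1,-16.7,-38.1,-1,0,0,-37.7],[-1,-16.7,-38.1,-1,0,0,-37.7],[-1,-16.7,-38.1,-1,0,0,-37.7],[-1,-16.7,-38.1,-1,0,0,-37.7]]]';python3 -m handwheel '[[[-1,0,0,0,0,0,0],[-1,0,0,0,0,0,0]]]'
python3 - <<'E'
from h import *
togo([.464,-.1555,.232],148.7+37.7)
p,_=tool()
for n in("top","scene"):
    c=camera(n);W=cloud(c);z=W[...,2];i=np.hypot(W[...,0]-.464,W[...,1]+.1555)
    cv2.imwrite(f"pics/{n}1.png",c["frame"])
    for nm,lo,hi,r in(("rim",.055,.066,.062),("coil flange/cheek",.165,.24,.045)):
        P=W[(i<r)&(z>lo)&(z<hi)]
        print(n,nm,len(P))
        if len(P)>20:
            c2=cv2.minEnclosingCircle((P[:,:2]*1000).astype(np.float32));print(c2,np.percentile(P[:,2],[5,50,95]).round(4))
a=cv2.imread("pics/scene1.png")[20:220,120:320];cv2.imwrite("pics/s1.png",cv2.resize(a,None,fx=3,fy=3))
E
```

```text
time_s: 4.95
eef_pos: [0.4652, -0.1549, 0.2346]
eef_rot: [-0.001, -0.055, 0.998, 0.001]
wrist_force: [-0.4, 0.4, -4.6]
opening: 0.132
grasp_force: 61.5
time_s: 5.2
eef_pos: [0.4659, -0.1539, 0.2352]
eef_rot: [-0.0, -0.057, 0.998, 0.0]
wrist_force: [-1.2, 0.7, -4.1]
opening: 0.135
grasp_force: 61.5
at [ 0.4659 -0.1539  0.2352] yaw -173.5 shift [ 0.21 -0.13  0.32] turn [ 0.02 -0.01  0.1 ]
top rim 581
((466.708740234375, -148.13490295410156), 53.53837585449219) [0.0579 0.0607 0.0635]
top coil flange/cheek 92
((471.953125, -138.37181091308594), 29.29705238342285) [0.177  0.23   0.2323]
scene rim 1270
((463.7577209472656, -154.47865295410156), 56.37310791015625) [0.0572 0.0606 0.0629]
scene coil flange/cheek 1255
((467.0308837890625, -153.58670043945312), 34.80665969848633) [0.1768 0.212  0.2319]
```

View pics/s1.png

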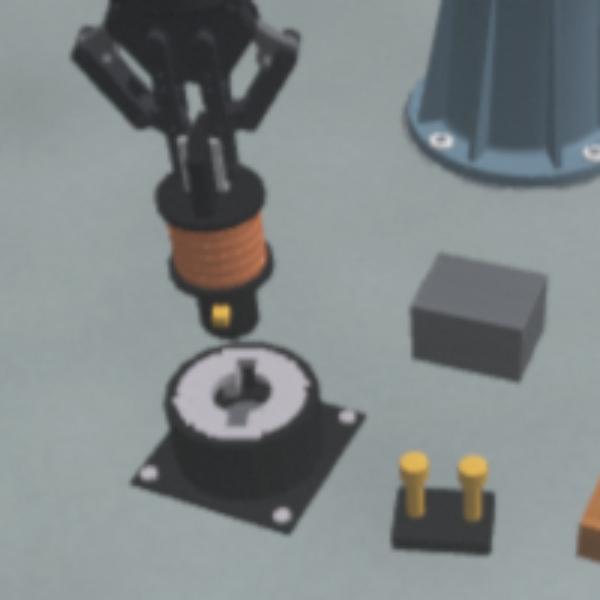

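```bash
python3 -m handwheel '[[[-1,0.2,-0.13,2,0,0,0],[-1,0.2,-0.13,5,0,0,0],[-1,0.2,-0.13,5.8,0,0,0],[-1,0.2,-0.13,5.8,0,0,0],[-1,0.2,-0.13,5.8,0,0,0],[-1,0.2,-0.13,5.8,0,0,0]]]'
python3 - <<'E'
from h import *
for i in range(3): togo([.464,-.1553,.16],148.7+37.7); c=camera("top")
c=camera("scene");W=cloud(c);z=W[...,2];i=np.hypot(W[...,0]-.464,W[...,1]+.1555)
for lo,hi in((.118,.123),(.123,.165),(.165,.175)):
    P=W[(i<.05)&(z>lo)&(z<hi)];print(len(P),cv2.minEnclosingCircle((P[:,:2]*1000).astype(np.float32)),np.median(P[:,2]))
E
```

```text
time_s: 6.05
eef_pos: [0.4645, -0.1571, 0.1784]
eef_rot: [0.001, -0.056, 0.998, -0.001]
wrist_force: [0.2, -0.1, -3.9]
opening: 0.132
grasp_force: 61.4
at [ 0.4645 -0.1571  0.1784] yaw -173.62 shift [0.04 0.19 1.84] turn [-0.07  0.09 -0.02]
at [ 0.4644 -0.157   0.1782] yaw -173.62 shift [0.02 0.18 1.82] turn [-0.06  0.07 -0.02]
at [ 0.4643 -0.157   0.178 ] yaw -173.62 shift [0.01 0.17 1.8 ] turn [-0.05  0.06 -0.02]
141 ((464.6880798339844, -155.79119873046875), 34.43722915649414) 0.12100774517474122
467 ((469.2218017578125, -153.85824584960938), 32.23994064331055) 0.14306872870297427
413 ((464.9956359863281, -156.0787353515625), 34.97897720336914) 0.17291160527516036
```

```bash
python3 -m handwheel '[[[-1,0.1,0.12,0,0,0,0],[-1,0.1,0.12,0.5,0,0,0],[-1,0.1,0.12,1,0,0,0],[-1,0.1,0.12,1.5,0,0,0],[-1,0.1,0.12,1.5,0,0,0]]]'; python3 -m handwheel '[[[-1,0,0,0.4,0,0,0],[-1,0,0,0.8,0,0,0],[-1,0,0,0.8,0,0,0]]]'
```

```text
time_s: 6.88
eef_pos: [0.4624, -0.1554, 0.1616]
eef_rot: [-0.0, -0.056, 0.998, 0.0]
wrist_force: [0.5, 0.5, -4.7]
opening: 0.132
grasp_force: 61.4
time_s: 7.25
eef_pos: [0.4625, -0.1555, 0.1538]
eef_rot: [-0.0, -0.056, 0.998, 0.0]
wrist_force: [-0.1, 0.3, -3.7]
opening: 0.132
grasp_force: 61.4
```

```bash
python3 -m handwheel '[[[-1,0,0,0.3,0,0,0],[-1,0,0,0.6,0,0,0],[-1,0,0,0.8,0,0,0],[-1,0,0,0.8,0,0,0]]]'; python3 -m handwheel '[[[-1,0,0,0.2,0,0,0],[-1,0,0,0.4,0,0,0],[-1,0,0,0.4,0,0,0]]]'
```

```text
time_s: 7.75
eef_pos: [0.4627, -0.1556, 0.1461]
eef_rot: [-0.0, -0.056, 0.998, 0.0]
wrist_force: [-0.6, -0.7, -4.6]
opening: 0.131
grasp_force: 61.5
time_s: 8.12
eef_pos: [0.463, -0.1558, 0.1427]
eef_rot: [0.0, -0.056, 0.998, -0.0]
wrist_force: [-2.1, 1.0, 2.0]
opening: 0.134
grasp_force: 62.4
```

The force matches the spring alone, so the lugs are in the notches. I'll press down next.

```bash
python3 -m handwheel '[[[-1,0,0,0.4,0,0,0],[-1,0,0,0.8,0,0,0],[-1,0,0,1.1,0,0,0],[-1,0,0,1.1,0,0,0]]]'; python3 -m handwheel '[[[-1,0,0,0.2,0,0,0],[-1,0,0,0.4,0,0,0],[-1,0,0,0.4,0,0,0]]]'
```

```text
time_s: 8.62
eef_pos: [0.4632, -0.1559, 0.1317]
eef_rot: [0.0, -0.056, 0.998, -0.0]
wrist_force: [-2.1, 0.9, 7.2]
opening: 0.133
grasp_force: 63.2
time_s: 9.0
eef_pos: [0.4632, -0.1559, 0.128]
eef_rot: [0.0, -0.056, 0.998, -0.0]
wrist_force: [-2.1, 1.1, 8.7]
opening: 0.131
grasp_force: 63.5
```

```bash
python3 -m handwheel '[[[-1,0,0,0,0,0,10],[-1,0,0,0,0,0,20],[-1,0,0,0,0,0,30],[-1,0,0,0,0,0,40],[-1,0,0,0,0,0,50],[-1,0,0,0,0,0,56],[-1,0,0,0,0,0,56]]]'; python3 -c "
from h import *
togo([.464,-.1553,.128],126.4);print(status.get_obs()['torque'].round(2))"
python3 -m handwheel '[[[-1,0,0,0,0,0,2],[-1,0,0,0,0,0,4],[-1,0,0,0,0,0,4]]]'; python3 -c "
from h import *
togo([.464,-.1553,.128],126.4);print(status.get_obs()['torque'].round(2))"
```

```text
time_s: 9.88
eef_pos: [0.4642, -0.1562, 0.1285]
eef_rot: [0.002, 0.42, 0.907, 0.0]
wrist_force: [-0.4, 1.5, 10.0]
opening: 0.135
grasp_force: 63.5
at [ 0.4642 -0.1562  0.1285] yaw 130.3 shift [0.08 0.04 0.05] turn [0.11 0.18 3.9 ]
[ 0.4  -0.02 -0.09]
time_s: 10.25
eef_pos: [0.4642, -0.1563, 0.1286]
eef_rot: [0.002, 0.451, 0.892, 0.0]
wrist_force: [-0.5, 1.8, 8.8]
opening: 0.134
grasp_force: 63.5
at [ 0.4642 -0.1563  0.1286] yaw 126.35 shift [0.09 0.04 0.06] turn [ 0.11  0.18 -0.05]
[ 0.32  0.   -0.03]
```

```bash
for i in 1; do python3 -m handwheel '[[[-1,0,0,0,0,0,1],[-1,0,0,0,0,0,2],[-1,0,0,0,0,0,2]]]'; python3 -c "
from h import *
togo([.464,-.1553,.128],126.4);print(status.get_obs()['torque'].round(2))"; done
python3 -m handwheel '[[[-1,0,0,0,0,0,1],[-1,0,0,0,0,0,2],[-1,0,0,0,0,0,2]]]'; python3 -c "
from h import *
togo([.464,-.1553,.128],126.4);print(status.get_obs()['torque'].round(2))"
```

```text
time_s: 10.62
eef_pos: [0.4643, -0.1563, 0.1286]
eef_rot: [0.002, 0.467, 0.884, 0.0]
wrist_force: [-0.4, 2.3, 8.7]
opening: 0.134
grasp_force: 63.5
at [ 0.4643 -0.1563  0.1286] yaw 124.38 shift [0.1  0.03 0.06] turn [ 0.12  0.19 -2.02]
[ 0.36 -0.02  0.17]
time_s: 11.0
eef_pos: [0.4647, -0.1561, 0.1286]
eef_rot: [0.002, 0.482, 0.876, 0.0]
wrist_force: [3.1, 3.0, 7.2]
opening: 0.131
grasp_force: 63.4
at [ 0.4647 -0.1561  0.1286] yaw 122.41 shift [ 0.1  -0.02  0.06] turn [ 0.17  0.21 -3.98]
[ 0.52 -0.43  0.44]
```

Stop reached (torque rising). I'll back off 2.5° and let the coil rise.

```bash
python3 -m handwheel '[[[-1,0,0,0,0,0,-2.5],[-1,0,0,0,0,0,-2.5],[-1,0,0,-0.2,0,0,-2.5],[-1,0,0,-0.4,0,0,-2.5],[-1,0,0,-0.5,0,0,-2.5],[-1,0,0,-0.5,0,0,-2.5]]]'; python3 -c "
from h import *
togo([.464,-.1553,.1354],126.4);print(status.get_obs()['torque'].round(2))"
```

```text
time_s: 11.75
eef_pos: [0.4644, -0.1561, 0.1334]
eef_rot: [0.002, 0.463, 0.886, 0.0]
wrist_force: [1.6, 1.1, 7.2]
opening: 0.127
grasp_force: 63.0
at [ 0.4644 -0.1561  0.1334] yaw 124.86 shift [ 0.09  0.01 -0.2 ] turn [ 0.15  0.19 -1.54]
[ 0.41 -0.44  0.04]
```

```bash
python3 -m handwheel '[[[-1,0,0,-0.1,0,0,0],[-1,0,0,-0.2,0,0,0],[-1,0,0,-0.2,0,0,0]]]'; python3 -m handwheel '[[[1,0,0,0,0,0,0],[1,0,0,0,0,0,0],[1,0,0,0,0,0,0],[1,0,0,0,0,0,0],[1,0,0,0,0,0,0],[1,0,0,0,0,0,0],[1,0,0,-4,0,0,0],[1,0,0,-8,0,0,0],[1,0,0,-12,0,0,0],[1,0,0,-12,0,0,0]]]';  python3 -m handwheel '[[[1,-10,0,0,0,0,0],[1,-20,0,0,0,0,0],[1,-20,0,0,0,0,0],[1,-20,0,0,0,0,0],[1,-20,0,0,0,0,0]]]'
python3 - <<'E'
from h import *
for n in("top","scene"):
    c=camera(n);W=cloud(c);z=W[...,2];i=np.hypot(W[...,0]-.464,W[...,1]+.1555)
    cv2.imwrite(f"pics/{n}9.png",c["frame"])
    for lo,hi in((.122,.136),(.155,.19),(.055,.066)):
        P=W[(i<.056)&(z>lo)&(z<hi)];print(n,len(P),cv2.minEnclosingCircle((P[:,:2]*1000).astype(np.float32)),np.median(P[:,2]) if len(P) else 0)
E
```

```text
time_s: 12.12
eef_pos: [0.4644, -0.1561, 0.1352]
eef_rot: [0.002, 0.463, 0.886, 0.0]
wrist_force: [2.4, 1.8, 5.4]
opening: 0.132
grasp_force: 63.0
time_s: 13.38
eef_pos: [0.4646, -0.1568, 0.2581]
eef_rot: [0.004, 0.463, 0.887, -0.0]
wrist_force: [0.6, 0.3, -1.1]
opening: 1.003
grasp_force: 0.0
time_s: 14.0
eef_pos: [0.5766, -0.3197, 0.2524]
eef_rot: [-0.001, 0.463, 0.886, 0.0]
wrist_force: [-0.4, 0.2, -0.8]
opening: 1.001
grasp_force: 0.0
top 586 ((464.5658874511719, -156.9215545654297), 34.07119369506836) 0.1311467670735531
top 164 ((463.46673583984375, -156.53883361816406), 26.612741470336914) 0.17057117287269968
top 807 ((463.5707092285156, -155.11080932617188), 54.841514587402344) 0.06065010204719923
scene 397 ((465.59088134765625, -155.5821533203125), 34.65601348876953) 0.13087799066194228
scene 277 ((465.72381591796875, -155.90338134765625), 26.934978485107422) 0.16675591383021138
scene 854 ((464.1492614746094, -154.62368774414062), 55.674373626708984) 0.060607109978967455
```

View pics/scene9.png

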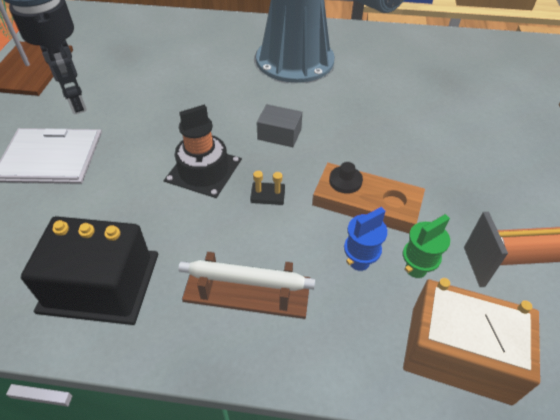

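The coil stands upright in the socket at (200,145). Its cheek top is 70.4 mm above the rim, so its origin is about 35.6 mm below it, which is the locked height. The spare and tube look untouched, so I'm handing in.

```bash
python3 -c "
from bench import ctrl
print(ctrl.hand_in())"
```

```text
the job is handed in; nothing more can be done
None
```

I fitted the coil in the bayonet socket and handed the job in: it stands released at the locked height (about 36 mm below the rim), and the short plug and glass tube look untouched; the hand-in returned no verdict.

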